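# Set the crosscut sled's length stop from a sample

### The arm

A 6-joint arm with a two-finger parallel gripper is mounted at the origin on the work surface. World frame = base frame: x ahead of the robot, y to its left, z up, the work surface at z = 0. Lengths are in m, angles in rad, forces in N, time in s.
With the tool pointing down it reaches from about 0.25 to 0.85 m from the base axis. Payload 12.5 kg.
Tool frame: the origin (TCP) lies midway between the tips of the shut fingers; the grasp point (between the pads) lies 19 mm behind it; z points along the fingers, y is the line along which they close (so a half turn about z gives the same grasp; the last joint's range is limited). The gripper opens to 93 mm and grips with 3 to 60 N. Pads are 15 mm wide; open, the fingers measure 128 mm over their backs; the gripper's body (75 mm by 188 mm) begins 65 mm behind the grasp point.
Start: joints at [-1.407, 0.351, 1.652, -0, 1.139, -0.085], TCP at [0.135, -0.533, 0.219] pointing down, gripper open.
Joint ranges: [-2.75, 2.75], [-0.79, 2.1], [0.01, 2.65], [-1.57, 4.71], [0.07, 3.14], [-2.87, 2.87]. Speed limits (rad/s): [2.22, 2.22, 2.79, 3.14, 3.14, 3.14].

### API

Orientations are given as a rotation vector (axis times angle).
In Python, from station import bot, read_camera, get_calibration, sign_off, outline_of, mark_of gives the robot as it stands.
- The arm moves only by the shell command python3 -m creep 'ROWS' [OPENING] [FORCE]. ROWS is JSON, a list that holds one entry, the list of rows, each a list of 6 numbers: the shift along the tool's x, y, z in cm, then the turn, a rotation vector about the tool's x, y, z in units of 6 degrees (1.0 is 6 degrees). A call has 1 to 10 rows; each row is the pose to reach, as a shift and turn from the pose commanded when the call began, along the tool's axes at that moment; what a row does not reach only later rows make up. A row lasts 1/10 s, in which the tool goes at most 50 mm and 8.59 degrees, less where a joint would pass 70% of its speed; a pose out of reach is approached as far as the arm can. A call with a gripper value outside its range is refused whole. OPENING is the finger opening in cm, from 0 to 9.3, set as the call begins (- or left out, the last holds). The fingers move at their own pace and stop on an object; FORCE is the grip in N (left out, the last holds). Time passes only in rows, so rows that repeat a pose let the fingers close. It gives the time, the measured TCP pose, the force, the opening and the grip force at its end, in the units of the state.
- bot.get_state(): the state, without advancing time (a new reading comes with each control period).
- read_camera(name): name is "scene" or "top"; returns the picture (480x640x3 uint8, red, green, blue); there is no depth.
- get_calibration(name): a dict with "camera_matrix" (3x3 intrinsics, pixels), "eye" and "orientation" of the camera in the world. Camera axes: x right, y up, looking along -z (the intrinsics and any distortion apply to the point x, -y, -z); pixel columns grow to the right and rows downward; lengths in m; the calibration is good to about 2 mm. A picture is of the moment at which its call begins. get_calibration takes no time and is no camera call.
- sign_off(): hands the job in; it is judged then, once.
Trained networks look in the newest picture that a camera, given by its name, has taken for a name from the list of things; names that differ only in an ending like _2 or _b are one class to them, and where a whole thing is asked for, a point or a joint stands for the part that bears it (a point fixed in the world has none). Each returns a list of dicts, best first, with "score" (0 to 1); they miss things now and then, are a little off and sometimes report something else, mostly with a low value. They report only what shows in the picture. A call takes as long as a camera call. They do not tell look-alikes from the thing itself.
- outline_of(camera, label): "region" (480x640 bool, what is visible of it).
- mark_of(camera, label): "position" ([x, y, z] in m, in world coordinates, good to about 4 mm: a listed point, or the origin of a listed thing).
The state is a dict: "clock": time; "joint_pos": joint angles; "qvel": joint speeds; "joint_efforts": joint torques, N m; "ee_pos": TCP position; "eef_rot": TCP orientation; "ft_force": force on the tool from outside, world axes, zero at the start; "wrist_torque": the same for the moment, N m; "gripper_width": opening from 0.0 (shut) to 1.0 (fully open); "grasp_force": force on a finger pad.
Only numpy, scipy, OpenCV 4.12 (cv2) and the standard library are available. Lean on these libraries where they do the work, as an engineer would, in place of code of your own. Each camera call takes 0.05 s, during which the arm holds its last target. There are 200 camera calls.

### The job

Set up this crosscut sled to cut pieces exactly as long as the dark walnut sample: lay the sample flat and flush against the fence with its right-hand end (seen from the robot) level with the left edge of the dark saw slot, and slide the fence's stop up until its black face touches the sample's left end. Only when both are right, press the stop's red lever down flat to lock it, and leave the sample in place. Do not disturb the offcut, square and pencil lying on the sled.

Things in the scene. Friction and masses are not known exactly. Their poses are not given: they have to be found in the camera images.
- sled: Crosscut sled, fixed on the bench: plywood base, top at z = 12 mm, x -90 to 280, y -220 to 420 mm. Origin: where the saw slot's left edge meets the fence's front face, at bench height. x points away from the fence and the robot, y left along the fence, z up. The sample belongs at x 22.5, y 100 mm of this frame, parallel to y. Saw slot: dark gap along x, y -4 to 0, in a white strip 84 mm wide.
- fence_top (a point): Point on the sled's main fence (pale wood, aluminium track on top, along the whole sled): front upper edge above the saw slot's left edge. In the sled's frame: front face x = 0, back x = -36, top z = 84 mm. A low second fence stands at the far edge: x 250 to 280, top z 62 mm at most.
- guard_top (a point): Middle of the top of the yellow guard block behind the fence at the saw slot; in the sled's frame it fills x -106 to -36, y -47 to 43, z 12 to 76 mm.
- sample: Dark walnut slat, 45 x 200 x 20 mm (its x, y, z), about 0.12 kg, loose, lying flat on the sled in front of the fence, askew by up to 0.3 rad, to the left of the saw slot. Origin: centre of its underside; its long axis is y.
- stop (a joint): Sliding stop on the fence's track; value = distance in m from the slot's left edge to the stop's black face, 0 to 0.335, growing to the left; starts at 0.27 to 0.325. About 3 N of friction; it stays where it is left, lever up or down (the lever's clamping is not simulated). Cannot be lifted off.
- stop_face (a point): Point on the stop's black working face (its right-hand side): x 22.5, y = q, z 22 mm in the sled's frame (q = stop value). The black stop plate hangs in front of the fence: x 3 to 43, y q to q+10, z 16 to 113 mm, its lower edge 4 mm above the base.
- stop_push (a point): Middle of the left-hand end of the stop's aluminium carriage, a good place to push it to the right: x -10, y q+80, z 99 mm in the sled's frame. The carriage rides on the fence: x -40 to 20, y q to q+80, z 85 to 113 mm. The lever's bearing cheeks stand on it at y q+7 to q+35, up to z 134 mm.
- lever (a joint): Red locking lever on the stop, 85 mm long; value = angle in rad above level, 0 = flat down (locked, at its end stop), 1.25 at most; starts up at 0.7 to 1.1. Hinged parallel to the sled's y at x 0, y q+21, z 125 mm of the sled's frame; it reaches from there towards the robot (-x) and up. About 0.16 N m of friction; stays where it is left.
- lever_tip (a point): Upper side of the red lever's free end, 85 mm from its hinge. The red grip is the outer 50 mm, 17 mm wide and 12 mm thick. Flat down, its upper side is at z 133 mm of the sled's frame.
- offcut: Bystander: pale pine offcut 45 x 90 x 20 mm on the sled, right of the slot. Origin: centre of underside.
- square: Bystander: try square on the sled, right of the slot: steel blade 130 mm along y, dark wooden stock 90 mm along x, 16 mm high. Origin: under the blade, about its middle.
- pencil: Bystander: red flat carpenter's pencil, 175 x 8 mm, 14 mm high, on the sled near its far fence. Origin: centre of underside.
Things that resemble listed ones, but are neither listed nor needed, are in the scene too. Leave any grey or orange look-alike of the sample alone.

How it is judged:
By the outcome, as a careful person would: the job done as asked, in the order asked, and still so for the second after the job is handed in, with the robot touching nothing.
It also fails if it takes over 59 s, if anything falls off the work surface, if the arm or the gripper's body presses on something with over 40 N, if the wrist force passes 120 N, or if a joint passes its speed limit or range.

## Working session

There is one attempt and no reset: what is moved stays moved. The work goes in short steps, Python scripts to look and compute and a shell command to move; the robot and the scene stay as the last step left them, time stands still between calls to the robot, and variables do not carry over. Pictures are saved under pics/ and viewed, at most 10 in all, crops included, and the job is handed in when it is done.

```bash
mkdir -p pics; ls; cat > h.py <<'E'
import numpy as np,cv2
from scipy.spatial.transform import Rotation as R
from station import bot,read_camera,get_calibration,sign_off,outline_of,mark_of
def save(cam,name):
    im=read_camera(cam); cv2.imwrite('pics/'+name,im[:,:,::-1]); return im
def rot(o):
    o=np.array(o,float)
    return o if o.shape==(3,3) else (R.from_rotvec(o).as_matrix() if o.size==3 else R.from_quat(o).as_matrix())
def proj(cam,P):
    c=get_calibration(cam); p=(np.atleast_2d(P)-c['eye'])@rot(c['orientation']); p=p*[1,-1,-1]
    u=p@np.array(c['camera_matrix']).T; return u[:,:2]/u[:,2:]
def unproj(cam,uv,z):
    c=get_calibration(cam); uv=np.atleast_2d(uv); K=np.array(c['camera_matrix'])
    d=np.c_[uv,np.ones(len(uv))]@np.linalg.inv(K).T*[1,-1,-1]; d=d@rot(c['orientation']).T
    e=np.array(c['eye']); return e+d*((z-e[2])/d[:,2])[:,None]
E
python3 - <<'E'
from h import *
for c in('scene','top'):
    save(c,c+'0.png'); print(get_calibration(c))
    for l in ['sled','fence_top','guard_top','sample','stop_face','stop_push','lever_tip','offcut','square','pencil']:
        print(c,l,[(np.round(m['position'],4).tolist(),round(float(m['score']),2)) for m in mark_of(c,l)[:4]])
print(bot.get_state())
E
```

```text
pics
{'camera_matrix': array([[543.75059185,   0.        , 330.49341261],
       [  0.        , 543.75059185, 244.10287923],
       [  0.        ,   0.        ,   1.        ]]), 'eye': array([ 0.97801655, -0.45416849,  1.06474115]), 'orientation': array([0.57020002, 0.19726216, 0.6707415 ])}
scene sled [([0.5673, -0.1288, 0.0001], 0.86)]
scene fence_top [([0.5575, -0.123, 0.0869], 0.84)]
scene guard_top [([0.4903, -0.1187, 0.0741], 0.66)]
scene sample [([0.6617, -0.0142, 0.0178], 0.76), ([0.3396, 0.0494, 0.0005], 0.74), ([0.3417, 0.3288, -0.0023], 0.73)]
scene stop_face [([0.6288, 0.1921, 0.021], 0.88)]
scene stop_push [([0.5989, 0.2712, 0.0988], 0.7)]
scene lever_tip [([0.5622, 0.2158, 0.1986], 0.83)]
scene offcut [([0.598, -0.2705, 0.0112], 0.65)]
scene square [([0.697, -0.2751, 0.0119], 0.58), ([0.5601, -0.1241, 0.0828], 0.43)]
scene pencil [([0.8082, 0.0075, 0.0121], 0.63), ([0.6269, 0.1906, 0.023], 0.49)]
{'camera_matrix': array([[573.38366639,   0.        , 315.78808691],
       [  0.        , 573.38366639, 241.05090447],
       [  0.        ,   0.        ,   1.        ]]), 'ey
[... 624 characters left out ...]
 0.83)]
{'clock': 1.1, 'joint_pos': array([-1.40659431e+00,  3.50691265e-01,  1.65181232e+00, -4.99135776e-06,
        1.13909158e+00, -8.46046441e-02]), 'qvel': array([ 0.00148063, -0.00010773, -0.00073975,  0.00138361,  0.00083629,
       -0.00071559]), 'joint_efforts': array([-8.64786271e-04, -4.97249579e+01, -2.85488874e+01,  6.98699313e-02,
        2.20778736e-02,  1.77346479e-06]), 'ee_pos': array([ 0.13545432, -0.53304087,  0.21863266]), 'eef_rot': array([-3.11731133e+00, -3.89820264e-01,  7.27215122e-06]), 'ft_force': array([-0.08135198,  0.30620728, -0.13002505]), 'wrist_torque': array([-0.03765703, -0.06205627, -0.03119897]), 'grasp_force': 0.0, 'gripper_width': 1.0022022076315755}
```

View pics/scene0.png

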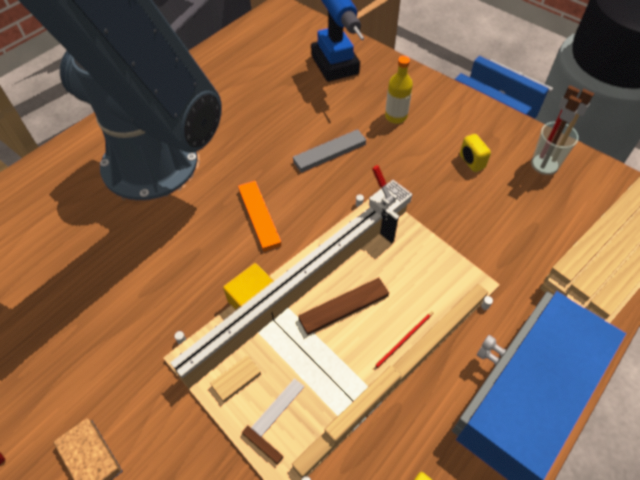

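View pics/top0.png

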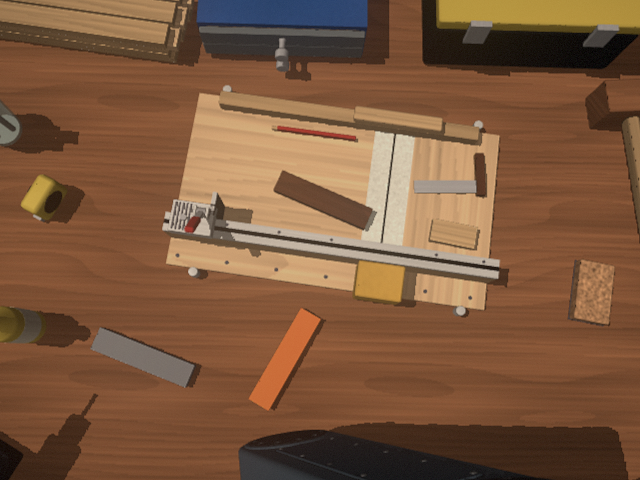

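The dark walnut sample is at about (325,200) in the top picture and (344,305) in the scene picture. The grey slat (145,357) and the orange slat (285,358) are look-alikes lying off the sled. I'll confirm this in an enlarged crop with a first pose estimate overlaid.

```bash
cat >> h.py <<'E'
def sw(P,pose):
    x,y,a=pose; P=np.atleast_2d(np.array(P,float)); c,s=np.cos(a),np.sin(a)
    return np.c_[x+c*P[:,0]-s*P[:,1],y+s*P[:,0]+c*P[:,1],P[:,2]]
def ws(P,pose):
    x,y,a=pose; P=np.atleast_2d(np.array(P,float)); c,s=np.cos(a),np.sin(a); d=P[:,:2]-[x,y]
    return np.c_[c*d[:,0]+s*d[:,1],-s*d[:,0]+c*d[:,1],P[:,2]]
def rect(cam,label,near=None,z=None):
    best=None
    for r in outline_of(cam,label):
        m=r['region'].astype(np.uint8); 
        if m.sum()<20: continue
        cc=np.argwhere(m).mean(0)[::-1]
        if near is None or np.hypot(*(cc-near))<60:
            return m
E
python3 - <<'E'
from h import *
im=read_camera('top'); g=im.astype(int)
s=4
crop=im[80:315,160:515]
big=cv2.resize(crop,None,fx=2.2,fy=2.2,interpolation=cv2.INTER_CUBIC)
cv2.imwrite('pics/crop1.png',big[:,:,::-1])
# slot pixels: dark columns in white strip rows 150..235
gray=g.sum(2)
for r in range(140,236,12):
    seg=gray[r,372:416]; j=seg[8:-8].argmin()+380; print(r,j,gray[r,j-4:j+5].tolist())
# first pose from marks
f=np.array([.5595,-.1275]); p=np.array([.5997,.271]); 
d=p-f; 
# push at (-10,q+80): solve yaw
from scipy.optimize import fsolve
L=np.hypot(*d); yq=np.sqrt(L*L-.01**2); a=np.arctan2(d[1],d[0])-np.arctan2(yq,-.01)
pose=(f[0],f[1],a); print(pose,'q',yq-.08)
m=rect('top','sample',np.array([325,200]))
cn,_=cv2.findContours(m,cv2.RETR_EXTERNAL,cv2.CHAIN_APPROX_NONE); b=cv2.boxPoints(cv2.minAreaRect(max(cn,key=cv2.contourArea)))
print(b, np.round(ws(unproj('top',b,.032),pose),4))
E
```

```text
140 394 [581, 588, 619, 368, 120, 484, 574, 572, 581]
152 392 [582, 572, 591, 508, 252, 303, 541, 579, 576]
164 391 [589, 587, 598, 362, 136, 500, 585, 582, 575]
176 389 [584, 585, 583, 502, 268, 282, 527, 575, 574]
188 388 [578, 595, 632, 380, 144, 494, 574, 578, 580]
200 386 [577, 584, 600, 516, 263, 284, 529, 585, 580]
212 385 [587, 588, 619, 377, 135, 495, 587, 586, 584]
224 383 [598, 596, 612, 521, 272, 292, 547, 598, 591]
(np.float64(0.5595), np.float64(-0.1275), np.float64(-0.12550815402818816)) q 0.3203976648283554
[[272.24942 193.15764]
 [282.0753  169.82118]
 [373.72232 208.40941]
 [363.89645 231.74586]] [[0.0804 0.2306 0.032 ]
 [0.1318 0.2188 0.032 ]
 [0.08   0.0242 0.032 ]
 [0.0295 0.0374 0.032 ]]
```

View pics/crop1.png

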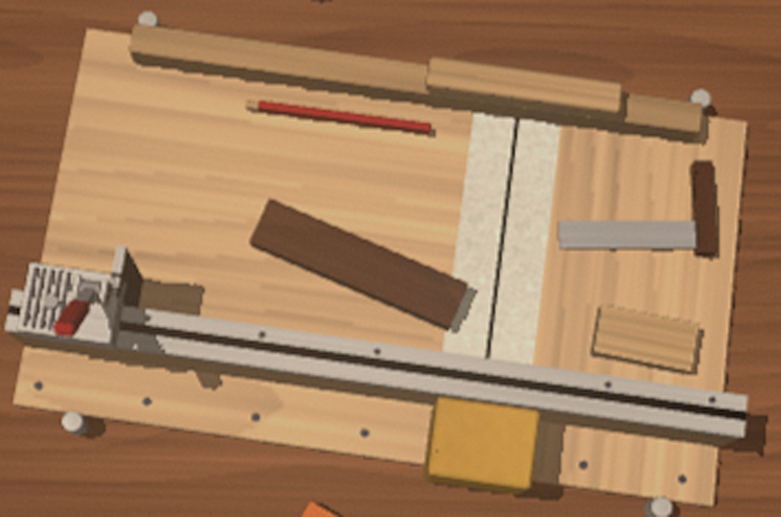

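The crop shows the walnut sample, the only dark brown slat, on the sled at crop (362,262). Its right end is shaded at (462,308), the slot's fence end is at (489,357), and the stop is at (75,300). Next I'll fit the sled pose.

```bash
python3 - <<'E'
from h import *
from scipy.optimize import least_squares
for cam in ['top']:
    im=read_camera(cam).astype(float).sum(2)
    S=[]
    for r in range(138,230,4):
        j=int(round(394-(r-140)*11/84)); w=np.clip(560-im[r,j-3:j+4],0,None); S.append([(w*np.arange(j-3,j+4)).sum()/w.sum(),r])
    S=np.array(S)
    C=np.array([[199.3,93.0],[499.7,135.2],[166.1,263.0],[485.6,309.3]])
    CS=np.array([[.28,.42,.012],[.28,-.22,.012],[-.09,.42,.012],[-.09,-.22,.012]])
    def res(p):
        sl=ws(unproj(cam,S+0.0,.012),p)[:,1]+.002
        c=(ws(unproj(cam,C,.012),p)-CS)[:,:2].ravel()
        return np.r_[sl,c]
    f=least_squares(res,[.5595,-.1275,-.125]); print(cam,f.x,np.round(f.fun*1e3,1))
p=f.x; open('pose.txt','w').write(' '.join(map(str,p)))
print('fence_top',sw([0,0,.084],p),'guard',sw([-.071,-.002,.076],p))
# sample top face fit by colour
im=read_camera('top'); hsv=cv2.cvtColor(im,cv2.COLOR_RGB2HSV)
m=rect('top','sample',np.array([325,200])); 
cn,_=cv2.findContours(m,cv2.RETR_EXTERNAL,cv2.CHAIN_APPROX_NONE); c=max(cn,key=cv2.contourArea).reshape(-1,2)
# crop-based corners of top face (eye)
B=np.array([[271,200],[250,242],[451,330],[469,288]],float); B=(B+.5)/2.2-.5+[160,80]
Q=ws(unproj('top',B,.032),p); print(np.round(Q*1e3,1)); print('ctr',Q.mean(0), 'world',sw(Q.mean(0),p))
e=(Q[0]+Q[1]-Q[2]-Q[3])/2; print('len',np.hypot(*e[:2]),'angle',np.arctan2(-e[0],e[1]))
for l,z in(('stop_push',.099),('lever_tip',0)):
  for cam in('top','scene'):
    read_camera(cam); r=mark_of(cam,l); print(l,cam,[np.round(ws(k['position'],p)*1e3,1) for k in r[:1]])
for k in mark_of('scene','stop_face')[:1]: print(ws(k['position'],p))
E
```

```text
top [ 0.56214818 -0.1275482  -0.11888886] [ 0.3 -0.1  0.3 -0.1  0.3 -0.1  0.4  0.1  0.4  0.   0.5  0.   0.5  0.1
  0.5  0.2  0.6  0.2  0.6  0.2  0.7  0.3  0.6 -0.7 -1.2 -1.3 -1.4  1.4
 -1.1  0.6 -3. ]
fence_top [[ 0.56214818 -0.1275482   0.084     ]] guard [[ 0.49141215 -0.12111285  0.076     ]]Traceback (most recent call last):
  File "<stdin>", line 21, in <module>
ValueError: max() iterable argument is empty
```

```bash
python3 - <<'E'
from h import *
p=np.loadtxt('pose.txt')
B=np.array([[271,200],[250,242],[451,330],[469,288]],float); B=(B+.5)/2.2-.5+[160,80]
Q=ws(unproj('top',B,.032),p); print(np.round(Q*1e3,1)); print('ctr',Q.mean(0), 'world',sw(Q.mean(0),p))
e=(Q[0]+Q[1]-Q[2]-Q[3])/2; print('len',np.hypot(*e[:2]),'angle',np.arctan2(-e[0],e[1]))
for l in('stop_push','lever_tip','stop_face','fence_top'):
  for cam in('top','scene'):
    read_camera(cam); r=mark_of(cam,l); print(l,cam,[np.round(ws(k['position'],p)*1e3,1) for k in r[:1]])
E
```

```text
[[129.2 215.8  32. ]
 [ 86.7 228.7  32. ]
 [ 31.5  35.9  32. ]
 [ 72.7  24.5  32. ]]
ctr [0.08001494 0.12619579 0.032     ] world [[ 0.65656625 -0.01173371  0.032     ]]
len 0.20000153828487358 angle -0.2830979786821995
stop_push top [array([[-11.2, 396.2,  97.9]])]
stop_push scene [array([[-11. , 400.2, 100.5]])]
lever_tip top [array([[-48.6, 344.3, 198.9]])]
lever_tip scene [array([[-47.3, 342.8, 200.6]])]
stop_face top [array([[ 21.4, 318.7,  25.8]])]
stop_face scene [array([[ 29.8, 323.3,  22.1]])]
fence_top top [array([[-0.6, -4. , 82.5]])]
fence_top scene [array([[-4.9,  1.4, 84.6]])]
```

```bash
cat > go.py <<'E'
# usage: go.py x y z(mm, sled frame) phi(rad, tool-y direction in the sled frame)
from h import *; import sys
p=np.loadtxt('pose.txt')
def cur():
    s=bot.get_state(); return s,np.array(s['ee_pos']),R.from_rotvec(s['eef_rot'])
if __name__=='__main__':
    s,t,r0=cur(); print('now sled',np.round(ws(t,p)[0]*1e3,1),'F',np.round(R.from_euler('z',-p[2]).apply(s['ft_force']),1),'w',round(s['gripper_width'],3),'clk',s['clock'],'q1,q6',s['joint_pos'][[0,5]].round(2))
    v=list(map(float,sys.argv[1:]))
    if v:
        T=sw(np.array(v[:3])/1e3,p)[0]
        for h in(0,np.pi):
            a=v[3]+p[2]+h; y=np.array([np.cos(a),np.sin(a),0]); z=np.array([0,0,-1]); M=np.c_[np.cross(y,z),y,z]
            print('shift cm',np.round(r0.inv().apply(T-t)*100,2),'turn',np.round(np.degrees((r0.inv()*R.from_matrix(M)).as_rotvec())/6,2))
E
python3 go.py 80 126 90 -0.283
```

```text
now sled [-375.6 -453.3  218.7] F [ 0.6 -0.2  0.4] w 0.999 clk 2.15 q1,q6 [-1.41 -0.08]
shift cm [ 63.33 -37.68  12.87] turn [ 0.    0.   -8.79]
shift cm [ 63.33 -37.68  12.87] turn [ 0.   -0.   21.21]
```

```bash
python3 -m creep '[[[63.3,-37.7,0,0,0,-8.8],[63.3,-37.7,0,0,0,-8.8],[63.3,-37.7,0,0,0,-8.8],[63.3,-37.7,0,0,0,-8.8],[63.3,-37.7,0,0,0,-8.8],[63.3,-37.7,0,0,0,-8.8],[63.3,-37.7,0,0,0,-8.8],[63.3,-37.7,0,0,0,-8.8],[63.3,-37.7,0,0,0,-8.8],[63.3,-37.7,0,0,0,-8.8]]]' 7; python3 go.py 80 126 90 -0.283
```

```text
clock: 3.15
ee_pos: [0.4901, -0.1775, 0.2188]
eef_rot: [2.618, 1.735, 0.0]
ft_force: [-0.3, -0.6, -0.5]
gripper_width: 0.751
grasp_force: 0.0
now sled [-65.6 -58.2 218.8] F [-0.3 -0.6 -0.5] w 0.751 clk 3.15 q1,q6 [-0.44 -0.04]
shift cm [21.74  8.87 12.89] turn [0.   0.   0.01]
shift cm [21.74  8.87 12.89] turn [-0.000e+00  1.000e-02 -2.999e+01]
```

```bash
python3 -m creep '[[[21.7,8.9,12.9,0,0,0],[21.7,8.9,12.9,0,0,0],[21.7,8.9,12.9,0,0,0],[21.7,8.9,12.9,0,0,0],[21.7,8.9,12.9,0,0,0],[21.7,8.9,12.9,0,0,0],[21.7,8.9,12.9,0,0,0],[21.7,8.9,12.9,0,0,0]]]'; python3 go.py 80 126 18 -0.283
```

```text
clock: 3.95
ee_pos: [0.655, -0.0149, 0.0901]
eef_rot: [2.619, 1.735, -0.0]
ft_force: [-0.1, 0.1, 0.7]
gripper_width: 0.751
grasp_force: 0.0
now sled [ 78.8 122.9  90.1] F [-0.1  0.1  0.7] w 0.751 clk 3.95 q1,q6 [-0.09  0.31]
shift cm [0.33 0.02 7.21] turn [0.   0.   0.01]
shift cm [0.33 0.02 7.21] turn [ -0.     0.   -29.99]
```

```bash
python3 -m creep '[[[0.3,0,2,0,0,0],[0.3,0,4,0,0,0],[0.3,0,6,0,0,0],[0.3,0,7.5,0,0,0],[0.3,0,7.5,0,0,0],[0.3,0,7.5,0,0,0]]]'; python3 -m creep '[[[0,0,0,0,0,0],[0,0,0,0,0,0],[0,0,0,0,0,0],[0,0,0,0,0,0],[0,0,0,0,0,0],[0,0,0,0,0,0],[0,0,0,0,0,0],[0,0,0,0,0,0]]]' 3.5 15;  python3 go.py 65 106 24 0
```

```text
clock: 4.55
ee_pos: [0.6568, -0.012, 0.0156]
eef_rot: [2.619, 1.734, 0.001]
ft_force: [0.1, 0.3, 0.0]
gripper_width: 0.753
grasp_force: 0.0
clock: 5.35
ee_pos: [0.657, -0.0114, 0.0152]
eef_rot: [2.618, 1.735, 0.001]
ft_force: [-0.8, 0.2, 5.7]
gripper_width: 0.485
grasp_force: 15.0
now sled [ 80.4 126.5  15.2] F [-0.8  0.1  5.7] w 0.485 clk 5.35 q1,q6 [-0.09  0.31]
shift cm [-2.4  -0.91 -0.88] turn [ 0.01 -0.   -2.69]
shift cm [-2.4  -0.91 -0.88] turn [-0.000e+00 -1.000e-02  2.731e+01]
```

```bash
python3 -m creep '[[[0,0,-0.6,0,0,0],[0,0,-0.6,0,0,0],[-1.2,-0.45,-0.6,0,0,-1.3],[-2.4,-0.9,-0.6,0,0,-2.7],[-2.4,-0.9,-0.6,0,0,-2.7],[-2.4,-0.9,-0.6,0,0,-2.7],[-2.4,-0.9,-0.3,0,0,-2.7],[-2.4,-0.9,0,0,0,-2.7],[-2.4,-0.9,0,0,0,-2.7]]]'; python3 -m creep '[[[0,0,0,0,0,0],[0,0,0,0,0,0],[0,0,0,0,0,0]]]' 6; python3 -m creep '[[[0,0,-3,0,0,0],[0,0,-6,0,0,0],[0,0,-6,0,0,0]]]' 9.3; python3 go.py 115 100 75 1.5708; python3 - <<'E'
from h import *
save('top','t2.png')
E
```

```text
clock: 6.25
ee_pos: [0.6393, -0.0296, 0.0146]
eef_rot: [2.349, 2.085, 0.001]
ft_force: [-0.4, 0.2, 1.0]
gripper_width: 0.486
grasp_force: 15.0
clock: 6.55
ee_pos: [0.6389, -0.0299, 0.0145]
eef_rot: [-2.348, -2.087, 0.0]
ft_force: [-0.1, 0.0, -0.4]
gripper_width: 0.635
grasp_force: 0.0
clock: 6.85
ee_pos: [0.6411, -0.0302, 0.0786]
eef_rot: [2.345, 2.084, 0.007]
ft_force: [-0.6, 0.5, 0.4]
gripper_width: 0.853
grasp_force: 0.0
now sled [ 66.8 106.   78.6] F [-0.7  0.4  0.4] w 0.853 clk 6.85 q1,q6 [-0.12 -0.  ]
shift cm [-0.61  4.82  0.39] turn [  0.05   0.05 -14.99]
shift cm [-0.61  4.82  0.39] turn [ 0.05 -0.05 15.01]
```

View pics/t2.png

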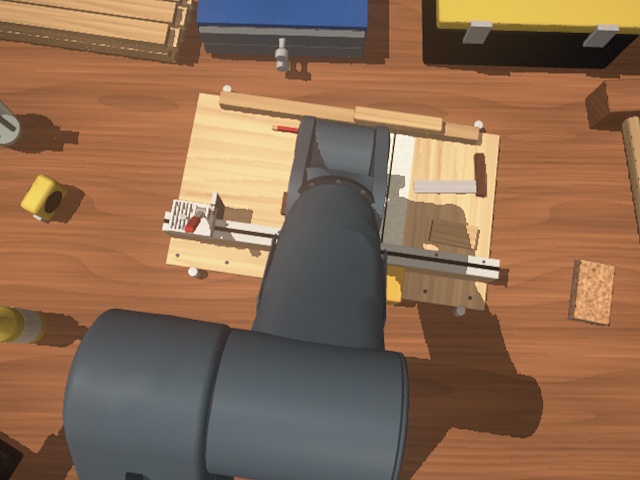

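The picture shows the arm covering the sample; the rest of the sled is undisturbed. I'll turn the tool by 90° and push the sample flush with the two open fingers.

```bash
python3 -m creep '[[[-0.6,4.8,0,0,0,-1.4],[-0.6,4.8,0,0,0,-2.8],[-0.6,4.8,0,0,0,-4.2],[-0.6,4.8,0,0,0,-5.6],[-0.6,4.8,0,0,0,-7],[-0.6,4.8,0,0,0,-8.4],[-0.6,4.8,0,0,0,-9.8],[-0.6,4.8,0,0,0,-11.2],[-0.6,4.8,0,0,0,-12.6],[-0.6,4.8,0,0,0,-14]]]'; python3 -m creep '[[[0,0,0,0,0,-1],[0,0,0,0,0,-1]]]'; python3 go.py 115 102 17 1.5708
```

```text
clock: 7.9
ee_pos: [0.6852, -0.0415, 0.0731]
eef_rot: [-0.339, -3.121, -0.0]
ft_force: [0.1, -0.0, -0.1]
gripper_width: 1.002
grasp_force: 0.0
clock: 8.1
ee_pos: [0.6852, -0.0415, 0.0733]
eef_rot: [-0.183, -3.134, -0.0]
ft_force: [0.4, 0.6, 0.3]
gripper_width: 1.0
grasp_force: 0.0
now sled [112.  100.   73.3] F [0.4 0.6 0.3] w 1.0 clk 8.1 q1,q6 [-0.13 -1.58]
shift cm [-0.31  0.2   5.63] turn [-0.   -0.02  0.02]
shift cm [-0.31  0.2   5.63] turn [  0.03  -0.   -29.98]
```

```bash
python3 -m creep '[[[-0.3,0.2,2,0,0,0],[-0.3,0.2,4,0,0,0],[-0.3,0.2,5.6,0,0,0],[-0.3,0.2,5.6,0,0,0],[-0.3,0.2,5.6,0,0,0]]]'; python3 -m creep '[[[1,0,0,0,0,0],[2,0,0,0,0,0],[3,0,0,0,0,0],[3.7,0,0,0,0,0],[4.4,0,0,0,0,0],[5.1,0,0,0,0,0],[5.7,0,0,0,0,0],[5.7,0,0,0,0,0],[5.7,0,0,0,0,0]]]'; python3 go.py; python3 - <<'E'
from h import *
save('scene','s2.png')
E
```

```text
clock: 8.6
ee_pos: [0.6891, -0.04, 0.0186]
eef_rot: [-0.187, -3.136, -0.0]
ft_force: [0.2, -0.1, -0.3]
gripper_width: 0.998
grasp_force: 0.0
clock: 9.5
ee_pos: [0.6323, -0.0332, 0.0186]
eef_rot: [-0.185, -3.136, -0.0]
ft_force: [0.0, 0.5, 1.2]
gripper_width: 1.0
grasp_force: 0.0
now sled [ 58.5 102.   18.6] F [-0.   0.5  1.2] w 1.0 clk 9.5 q1,q6 [-0.13 -1.58]
```

View pics/s2.png

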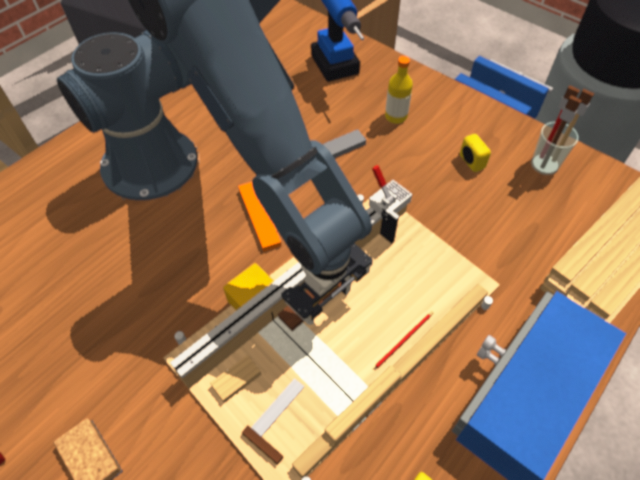

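The sample is under the fingers, with its right end at about (290,320) near the fence. I'll keep pushing until there's contact force.

```bash
python3 -m creep '[[[0.2,0,0,0,0,0],[0.4,0,0,0,0,0],[0.4,0,0,0,0,0]]]'; python3 go.py;  python3 -m creep '[[[0.1,0,0,0,0,0],[0.2,0,0,0,0,0],[0.2,0,0,0,0,0]]]'; python3 go.py
```

```text
clock: 9.85
ee_pos: [0.6285, -0.0328, 0.0186]
eef_rot: [0.185, 3.136, -0.0]
ft_force: [1.6, -0.7, -0.4]
gripper_width: 0.997
grasp_force: 0.5
now sled [ 54.6 101.9  18.6] F [ 1.6 -0.5 -0.4] w 0.997 clk 9.85 q1,q6 [-0.13 -1.58]
clock: 10.15
ee_pos: [0.6284, -0.0328, 0.0193]
eef_rot: [0.186, 3.131, -0.0]
ft_force: [8.0, -1.2, -2.3]
gripper_width: 0.997
grasp_force: 4.1
now sled [ 54.5 101.9  19.3] F [ 8.1 -0.3 -2.3] w 0.997 clk 10.15 q1,q6 [-0.13 -1.58]
```

It's flush: the push gives 8 N without further motion. Now I'll back off, raise and turn for the stop.

```bash
python3 -m creep '[[[-1,0,0,0,0,0],[-3,0,0,0,0,0],[-3,0,-4,0,0,0],[-3,0,-8,0,0,1.4],[-3,0,-12,0,0,2.8],[-3,0,-16,0,0,4.2],[-3,0,-20,0,0,5.6],[-3,5,-21,0,0,7],[-3,10,-21,0,0,8.4],[-3,15,-21,0,0,9.8]]]' 0; python3 go.py -10 435 230 0
```

```text
clock: 11.15
ee_pos: [0.6738, 0.1123, 0.2293]
eef_rot: [-1.708, -2.636, 0.0]
ft_force: [0.3, 0.1, -1.2]
gripper_width: 0.188
grasp_force: 0.0
now sled [ 82.4 251.4 229.3] F [ 0.3  0.2 -1.2] w 0.188 clk 11.15 q1,q6 [ 0.1  -0.32]
shift cm [20.5   1.51 -0.07] turn [-0.    0.    5.15]
shift cm [20.5   1.51 -0.07] turn [ -0.    -0.   -24.85]
```

```bash
python3 -m creep '[[[20.5,1.5,0,0,0,5.2],[20.5,1.5,0,0,0,5.2],[20.5,1.5,0,0,0,5.2],[20.5,1.5,0,0,0,5.2],[20.5,1.5,0,0,0,5.2],[20.5,1.5,0,0,0,5.2],[20.5,1.5,0,0,0,5.2]]]'; python3 go.py -10 435 94 0; python3 - <<'E'
from h import *
p=np.loadtxt('pose.txt')
for c in('top','scene'):
    im=save(c,c+'3.png')
    for l in('sample','stop_push','stop_face'):
        print(c,l,[(np.round(ws(k['position'],p)[0]*1e3,1),round(float(k['score']),2)) for k in mark_of(c,l)[:3]])
a=cv2.imread('pics/top3.png')[140:270,160:480]; b=cv2.imread('pics/scene3.png')[230:380,230:430]
a=cv2.resize(a,(640,260),interpolation=cv2.INTER_CUBIC); b=cv2.resize(b,(440,330),interpolation=cv2.INTER_CUBIC)
o=np.zeros((590,640,3),np.uint8); o[:260]=a; o[260:,:440]=b; cv2.imwrite('pics/m3.png',o)
E
```

```text
clock: 11.85
ee_pos: [0.6028, 0.3027, 0.2284]
eef_rot: [2.347, 2.089, -0.001]
ft_force: [-0.2, 0.4, -0.3]
gripper_width: 0.002
grasp_force: 0.0
now sled [-10.7 432.  228.4] F [-0.3  0.4 -0.3] w 0.002 clk 11.85 q1,q6 [0.4  0.51]
shift cm [ 0.31  0.08 13.44] turn [-0.    0.01  0.03]
shift cm [ 0.31  0.08 13.44] turn [-1.000e-02 -1.000e-02 -2.997e+01]
top sample [(array([-235.8,  158. ,    0.6]), 0.7), (array([ 22.8, 107.1,  10.7]), 0.65)]
top stop_push [(array([ -8.1, 399.3,  99. ]), 0.96)]
top stop_face [(array([ 18.9, 317.3,  22.4]), 0.63)]
scene sample [(array([ 23.7, 106.8,  13.5]), 0.89), (array([-272.5,  425.4,    0.5]), 0.78), (array([-237.4,  150.7,    0.4]), 0.66)]
scene stop_push [(array([-12.2, 401.6,  96.7]), 0.56)]
scene stop_face [(array([ 27.3, 320.5,  22.4]), 0.76)]
```

View pics/m3.png

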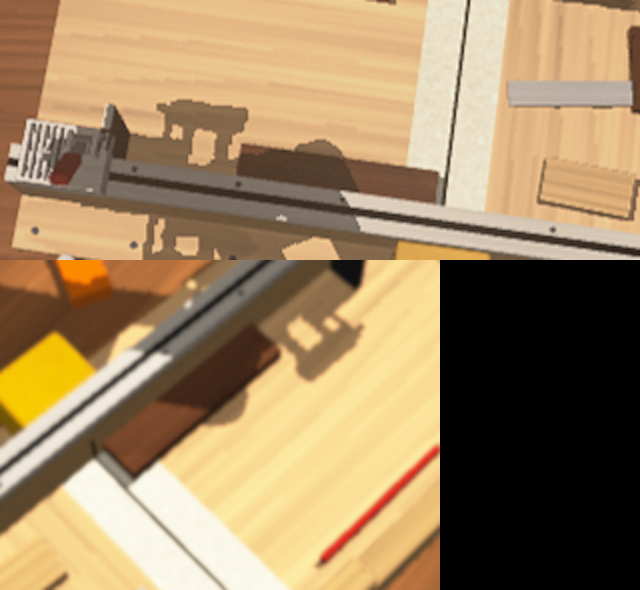

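The sample lies flush and parallel to the fence, with its right end about 6 mm left of the slot, so the stop can push it the rest of the way. In the mosaic the sample's right end is at (441,180) and the slot line meets the sample level at about (449,180). Descending to push the stop.

```bash
python3 -m creep '[[[0.3,0.1,4,0,0,0],[0.3,0.1,8,0,0,0],[0.3,0.1,12,0,0,0],[0.3,0.1,13.4,0,0,0],[0.3,0.1,13.4,0,0,0],[0.3,0.1,13.4,0,0,0]]]'; python3 go.py; python3 -m creep '[[[-1.5,0,0,0,0,0],[-3,0,0,0,0,0],[-4.2,0,0,0,0,0],[-5.4,0,0,0,0,0],[-6.6,0,0,0,0,0],[-7.8,0,0,0,0,0],[-9,0,0,0,0,0],[-10.2,0,0,0,0,0],[-11.2,0,0,0,0,0],[-11.2,0,0,0,0,0]]]'; python3 go.py
```

```text
clock: 12.85
ee_pos: [0.6046, 0.3069, 0.0965]
eef_rot: [2.347, 2.087, 0.003]
ft_force: [-0.7, -0.9, -0.0]
gripper_width: 0.005
grasp_force: 0.0
now sled [ -9.3 436.4  96.5] F [-0.6 -0.9 -0. ] w 0.005 clk 12.85 q1,q6 [0.4  0.52]
clock: 13.85
ee_pos: [0.5902, 0.1936, 0.0943]
eef_rot: [-2.348, -2.087, 0.002]
ft_force: [0.4, -0.5, 0.1]
gripper_width: 0.006
grasp_force: 0.0
now sled [-10.2 322.2  94.3] F [ 0.4 -0.5  0.1] w 0.006 clk 13.85 q1,q6 [0.24 0.36]
```

```bash
python3 -m creep '[[[-0.8,0,0,0,0,0],[-1.6,0,0,0,0,0],[-2.4,0,0,0,0,0]]]'; python3 go.py; python3 - <<'E'
from h import *
p=np.loadtxt('pose.txt')
for c in('top','scene'):
    im=save(c,c+'4.png')
    for l in('sample','stop_push','stop_face'):
        print(c,l,[(np.round(ws(k['position'],p)[0]*1e3,1),round(float(k['score']),2)) for k in mark_of(c,l)[:3]])
E
```

```text
clock: 14.15
ee_pos: [0.5874, 0.171, 0.0943]
eef_rot: [-2.347, -2.088, 0.001]
ft_force: [-0.9, 3.5, -1.5]
gripper_width: 0.005
grasp_force: 1.7
now sled [-10.4 299.5  94.3] F [-1.3  3.4 -1.5] w 0.005 clk 14.15 q1,q6 [0.21 0.32]
top sample [(array([-239.2,  153.8,   -2. ]), 0.75), (array([ 20.1, 108. ,  11.1]), 0.71)]
top stop_push [(array([  50.4, -140.7,   16.9]), 0.27)]
top stop_face []
scene sample [(array([-271.5,  428.2,   -1.6]), 0.91), (array([ 23.8, 106.6,  17.7]), 0.81), (array([-241.3,  151.2,   -3.1]), 0.71)]
scene stop_push [(array([-15.5, 287.9,  99.2]), 0.77)]
scene stop_face [(array([ 27.6, 209.1,  20. ]), 0.75), (array([223.3, 161.5,  12.3]), 0.67)]
```

```bash
python3 -m creep '[[[-0.3,0,0,0,0,0],[-0.6,0,0,0,0,0],[-0.6,0,0,0,0,0]]]'; python3 go.py; cat > prof.py <<'E'
from h import *; import sys
p=np.loadtxt('pose.txt'); tag=sys.argv[1]
def P(im,c,x,ys,z):
    uv=proj(c,sw(np.c_[np.full(len(ys),x),ys,np.full(len(ys),z)],p)).astype(np.float32)
    return cv2.remap(im,uv[:,0].reshape(1,-1),uv[:,1].reshape(1,-1),cv2.INTER_LINEAR)[0]
ys=np.arange(-.012,.0161,.002)
print('y mm ',(ys*1e3).round().astype(int).tolist())
out=[]
for c in('top','scene'):
    im=save(c,c+tag+'.png'); g=im.astype(np.float32).mean(2)
    print(c,'slot z12 x90',P(g,c,.09,ys,.012).astype(int).tolist())
    for x in(.027,.036): print(c,'edge z32 x',x,P(g,c,x,ys,.032).astype(int).tolist())
    print(c,'bottom z12 x.03',P(g,c,.03,ys,.012).astype(int).tolist())
    # rectified sled-plane views, 1 mm = 8 px : x 10..70, y 35..-15, z=.032 and .012
    for z in(.032,.012):
        X,Y=np.meshgrid(np.arange(.065,.005,-.00015),np.arange(.03,-.015,-.00015),indexing='ij')
        uv=proj(c,sw(np.c_[X.ravel(),Y.ravel(),np.full(X.size,z)],p)).astype(np.float32).reshape(*X.shape,2)
        v=cv2.remap(im,uv[...,0],uv[...,1],cv2.INTER_CUBIC)[:,:,::-1].copy(); k=int(.03/.00015); v[::8,k]=(0,0,255); out.append(v[:290])
cv2.imwrite('pics/rect'+tag+'.png',np.vstack([np.hstack(out[:2]),np.hstack(out[2:])]))
E
python3 prof.py 5
```

```text
clock: 14.85
ee_pos: [0.5871, 0.1653, 0.0946]
eef_rot: [-2.348, -2.087, -0.0]
ft_force: [-0.5, 1.6, 0.0]
gripper_width: 0.004
grasp_force: 0.8
now sled [-10.  293.8  94.6] F [-0.7  1.6  0. ] w 0.004 clk 14.85 q1,q6 [0.2  0.32]
y mm  [-12, -10, -8, -6, -4, -2, 0, 2, 4, 6, 8, 10, 12, 14, 16]
top slot z12 x90 [230, 230, 231, 227, 177, 101, 147, 222, 232, 226, 228, 232, 235, 233, 230]
top edge z32 x 0.027 [230, 231, 230, 225, 180, 127, 76, 87, 122, 107, 93, 93, 93, 91, 89]
top edge z32 x 0.036 [232, 232, 230, 229, 203, 111, 65, 90, 118, 98, 91, 92, 92, 91, 92]
top bottom z12 x.03 [232, 231, 230, 202, 136, 69, 85, 122, 105, 92, 90, 90, 88, 88, 89]
scene slot z12 x90 [246, 244, 230, 188, 159, 199, 235, 245, 246, 247, 249, 249, 248, 247, 246]
scene edge z32 x 0.027 [185, 132, 119, 128, 122, 94, 65, 58, 68, 78, 80, 81, 79, 77, 78]
scene edge z32 x 0.036 [207, 152, 127, 127, 121, 95, 65, 59, 70, 79, 83, 84, 83, 82, 82]
scene bottom z12 x.03 [247, 244, 230, 191, 141, 126, 127, 115, 83, 60, 59, 71, 79, 81, 81]
```

View pics/rect5.png

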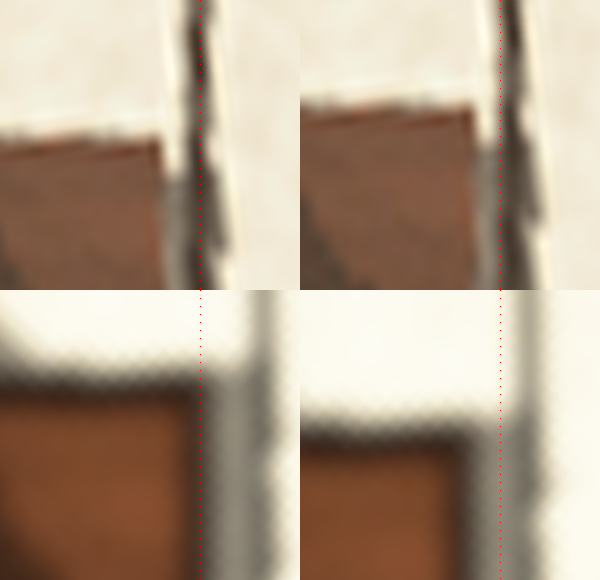

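The rectified views put the sample's right end some 3–5 mm left of the slot's left edge, with a grey band between them. Next I'll check colours to settle where the real edge lies.

```bash
python3 - <<'E'
from h import *
p=np.loadtxt('pose.txt')
for c,n in(('scene','scene5'),('scene','scene0'),('top','top5')):
    im=cv2.imread('pics/%s.png'%n)[:,:,::-1].astype(np.float32)
    ys=np.arange(.014,-.0141,-.001)
    acc=0
    for x in np.arange(.022,.040,.002):
        uv=proj(c,sw(np.c_[np.full(len(ys),x),ys,np.full(len(ys),.032 if n!='scene0' else .012)],p)).astype(np.float32)
        acc=acc+cv2.remap(im,uv[:,0].reshape(1,-1),uv[:,1].reshape(1,-1),cv2.INTER_LINEAR)[0]/9
    print(n); print([(int(round(y*1e3)),*map(int,a)) for y,a in zip(ys,acc)])
    print('px/mm',np.hypot(*np.diff(proj(c,sw([[.03,0,.032],[.03,.01,.032]],p)),axis=0)[0])/10)
    # slot centre at several x, z12
    r=[]
    for x in np.arange(.06,.2,.01):
        yy=np.arange(-.012,.006,.0005); uv=proj(c,sw(np.c_[np.full(len(yy),x),yy,np.full(len(yy),.012)],p)).astype(np.float32)
        v=cv2.remap(im.mean(2),uv[:,0].reshape(1,-1),uv[:,1].reshape(1,-1),cv2.INTER_LINEAR)[0]; w=np.clip(v.max()-20-v,0,None); r.append((w*yy).sum()/w.sum())
    x=np.arange(.06,.2,.01); k=np.polyfit(x,r,1); print('slot centre at x=.03:',np.polyval(k,.03)*1e3,'slope',k[0])
E
```

```text
scene5
[(14, 125, 72, 43), (13, 126, 73, 44), (12, 127, 74, 44), (11, 127, 74, 44), (10, 127, 74, 44), (9, 127, 74, 44), (8, 127, 74, 44), (7, 125, 73, 43), (6, 122, 71, 43), (5, 116, 68, 41), (4, 107, 63, 38), (3, 97, 57, 35), (2, 86, 53, 35), (1, 80, 54, 40), (0, 81, 63, 50), (-1, 91, 78, 66), (-2, 106, 96, 83), (-3, 121, 112, 98), (-4, 132, 124, 109), (-5, 138, 130, 115), (-6, 138, 131, 115), (-7, 133, 127, 112), (-8, 130, 123, 109), (-9, 134, 127, 112), (-10, 151, 144, 127), (-11, 179, 170, 150), (-12, 208, 199, 177), (-13, 230, 223, 202), (-14, 243, 238, 221)]
px/mm 0.47047141561957073
slot centre at x=.03: -4.248616551232013 slope 0.0012685833770503202
scene0
[(14, 249, 246, 231), (13, 249, 246, 230), (12, 249, 245, 230), (11, 249, 245, 230), (10, 249, 245, 230), (9, 249, 245, 230), (8, 249, 246, 230), (7, 249, 246, 231), (6, 249, 246, 231), (5, 249, 246, 231), (4, 249, 246, 231), (3, 249, 246, 230), (2, 248, 244, 228), (1, 245, 242, 225), (0, 240, 236, 216), (-1, 230, 224, 202), (-2, 214, 207, 183), (-3, 197, 189, 166), (-4, 188, 179, 157), (-5, 194, 185, 162), (-6, 211, 202, 
[... 249 characters left out ...]
pe 0.0011122251811709347
top5
[(14, 124, 87, 65), (13, 124, 86, 65), (12, 124, 86, 65), (11, 124, 86, 65), (10, 125, 87, 65), (9, 125, 87, 65), (8, 126, 87, 65), (7, 127, 89, 67), (6, 129, 98, 78), (5, 136, 115, 96), (4, 138, 123, 105), (3, 123, 111, 95), (2, 103, 91, 77), (1, 86, 73, 61), (0, 82, 69, 57), (-1, 102, 89, 76), (-2, 129, 116, 100), (-3, 165, 153, 133), (-4, 210, 200, 175), (-5, 235, 225, 199), (-6, 241, 232, 209), (-7, 242, 234, 213), (-8, 242, 234, 214), (-9, 242, 234, 215), (-10, 242, 235, 216), (-11, 242, 235, 216), (-12, 242, 235, 216), (-13, 242, 235, 216), (-14, 242, 234, 215)]
px/mm 0.5027487322516218
slot centre at x=.03: -1.5818737649071852 slope -0.0015478665889785718
```

Both cameras now agree: the top edge is about 5.1 mm (top) and 5.7 mm (scene) left of the slot's edge. I'll push 4 mm and remeasure.

```bash
cat > meas.py <<'E'
from h import *
p=np.loadtxt('pose.txt')
def line(im,c,xs,ys,z):
    a=0
    for x in xs:
        uv=proj(c,sw(np.c_[np.full(len(ys),x),ys,np.full(len(ys),z)],p)).astype(np.float32)
        a=a+cv2.remap(im,uv[:,0].reshape(1,-1),uv[:,1].reshape(1,-1),cv2.INTER_LINEAR)[0]/len(xs)
    return a
for c,s0 in(('top',-1.58),('scene',-4.24)):
    im=read_camera(c).astype(np.float32); off=(s0+2)/1e3
    ys=np.arange(.014,-.0141,-.001)+off
    a=line(im,c,np.arange(.024,.04,.002),ys,.032)
    print(c,'right end RGB by y rel. slot left edge',[(int(round((y-off)*1e3)),*map(int,v)) for y,v in zip(ys,a)][4:22])
    ys=np.arange(.186,.216,.001)+off
    a=line(im,c,np.arange(.036,.041,.002),ys,.032)
    print(c,'left end',[(int(round((y-off)*1e3)),*map(int,v)) for y,v in zip(ys,a)])
E
python3 -m creep '[[[-0.2,0,0,0,0,0],[-0.4,0,0,0,0,0],[-0.4,0,0,0,0,0]]]'; python3 go.py; python3 meas.py
```

```text
clock: 15.25
ee_pos: [0.5866, 0.1613, 0.0946]
eef_rot: [-2.348, -2.088, 0.0]
ft_force: [-0.5, 2.3, -0.9]
gripper_width: 0.003
grasp_force: 1.1
now sled [-10.  289.7  94.6] F [-0.7  2.2 -0.9] w 0.003 clk 15.25 q1,q6 [0.19 0.31]
top right end RGB by y rel. slot left edge [(10, 125, 86, 65), (9, 125, 87, 65), (8, 125, 87, 65), (7, 125, 87, 66), (6, 126, 87, 66), (5, 127, 88, 66), (4, 129, 89, 67), (3, 129, 89, 68), (2, 120, 84, 64), (1, 102, 74, 57), (0, 90, 70, 55), (-1, 96, 82, 68), (-2, 118, 107, 91), (-3, 138, 126, 109), (-4, 146, 134, 116), (-5, 147, 134, 116), (-6, 146, 133, 115), (-7, 163, 151, 131)]
top left end [(186, 86, 61, 44), (187, 87, 62, 45), (188, 86, 62, 44), (189, 86, 61, 43), (190, 86, 61, 44), (191, 86, 61, 45), (192, 85, 60, 44), (193, 85, 60, 43), (194, 85, 61, 43), (195, 85, 61, 43), (196, 85, 61, 44), (197, 86, 61, 44), (198, 85, 61, 44), (199, 83, 60, 44), (200, 77, 57, 42), (201, 70, 53, 40), (202, 68, 52, 40), (203, 68, 53, 40), (204, 67, 52, 39), (205, 66, 50, 38), (206, 67, 52, 40), (207, 70, 55, 43), (208, 74, 59, 48), (209, 80, 66, 55), (210, 83, 69, 57),
[... 355 characters left out ...]
, (-2, 84, 67, 55), (-3, 91, 78, 66), (-4, 98, 88, 76), (-5, 102, 94, 82), (-6, 104, 97, 85), (-7, 107, 101, 89)]
scene left end [(186, 71, 42, 27), (187, 71, 43, 27), (188, 71, 43, 27), (189, 71, 43, 26), (190, 71, 43, 26), (191, 71, 43, 26), (192, 72, 42, 26), (193, 71, 42, 26), (194, 71, 41, 26), (195, 71, 42, 26), (196, 70, 42, 26), (197, 68, 41, 26), (198, 64, 39, 25), (199, 59, 36, 23), (200, 53, 32, 22), (201, 44, 28, 21), (202, 36, 24, 19), (203, 29, 21, 18), (204, 23, 18, 17), (205, 19, 17, 18), (206, 18, 16, 19), (207, 19, 17, 19), (208, 20, 18, 19), (209, 24, 21, 20), (210, 31, 26, 22), (211, 41, 33, 26), (212, 55, 44, 32), (213, 73, 57, 41), (214, 94, 73, 51), (215, 117, 91, 62)]
```

The sample now reads about 1.2 mm short of the slot edge at its right end, and about 201.2 mm at its left end.

```bash
python3 -m creep '[[[-0.06,0,0,0,0,0],[-0.12,0,0,0,0,0],[-0.12,0,0,0,0,0],[-0.12,0,0,0,0,0]]]'; python3 go.py; python3 meas.py; python3 - <<'E'
from h import *
save('scene','scene6.png'); save('top','top6.png')
a=cv2.imread('pics/top6.png')[150:260,220:420]; b=cv2.imread('pics/scene6.png')[220:350,270:430]
cv2.imwrite('pics/m6.png',np.vstack([cv2.resize(a,(600,300),interpolation=cv2.INTER_CUBIC),cv2.resize(b,None,fx=2.3,fy=2.3,interpolation=cv2.INTER_CUBIC).copy() if 0 else cv2.copyMakeBorder(cv2.resize(b,(368,299),interpolation=cv2.INTER_CUBIC),0,0,0,232,cv2.BORDER_CONSTANT)]))
E
```

```text
clock: 15.75
ee_pos: [0.5864, 0.1603, 0.0946]
eef_rot: [-2.347, -2.088, 0.0]
ft_force: [0.1, 3.1, 0.0]
gripper_width: 0.007
grasp_force: 1.6
now sled [-10.  288.7  94.6] F [-0.3  3.   0. ] w 0.007 clk 15.75 q1,q6 [0.19 0.31]
top right end RGB by y rel. slot left edge [(10, 124, 86, 65), (9, 124, 87, 65), (8, 125, 87, 65), (7, 125, 87, 66), (6, 126, 88, 66), (5, 126, 87, 66), (4, 127, 88, 66), (3, 128, 89, 67), (2, 127, 88, 66), (1, 117, 82, 62), (0, 103, 76, 59), (-1, 104, 85, 70), (-2, 121, 108, 92), (-3, 137, 126, 109), (-4, 146, 134, 116), (-5, 148, 136, 118), (-6, 146, 133, 115), (-7, 146, 133, 115)]
top left end [(186, 87, 62, 45), (187, 86, 61, 44), (188, 87, 62, 45), (189, 87, 62, 45), (190, 86, 61, 45), (191, 86, 61, 45), (192, 86, 61, 45), (193, 86, 62, 45), (194, 86, 62, 45), (195, 86, 61, 44), (196, 86, 61, 44), (197, 85, 61, 44), (198, 83, 60, 44), (199, 81, 58, 43), (200, 74, 55, 41), (201, 68, 52, 40), (202, 66, 51, 38), (203, 66, 50, 37), (204, 66, 51, 37), (205, 67, 52, 38), (206, 70, 56, 44), (207, 76, 62, 51), (208, 84, 71, 60), (209, 93, 80, 69), (210, 95, 82, 71),
[... 356 characters left out ...]
, (-2, 74, 48, 33), (-3, 69, 48, 37), (-4, 68, 53, 43), (-5, 71, 60, 51), (-6, 79, 70, 60), (-7, 90, 83, 72)]
scene left end [(186, 70, 41, 26), (187, 71, 42, 26), (188, 72, 42, 26), (189, 72, 43, 26), (190, 72, 43, 26), (191, 71, 43, 26), (192, 72, 43, 26), (193, 72, 43, 26), (194, 72, 42, 26), (195, 70, 42, 25), (196, 68, 40, 25), (197, 64, 38, 23), (198, 59, 35, 23), (199, 52, 32, 22), (200, 45, 28, 22), (201, 36, 24, 20), (202, 30, 21, 19), (203, 24, 18, 18), (204, 21, 17, 18), (205, 18, 17, 18), (206, 18, 17, 17), (207, 23, 20, 18), (208, 28, 24, 20), (209, 38, 30, 24), (210, 51, 40, 30), (211, 67, 52, 37), (212, 87, 67, 47), (213, 108, 83, 57), (214, 130, 101, 68), (215, 154, 120, 80)]
```

View pics/m6.png

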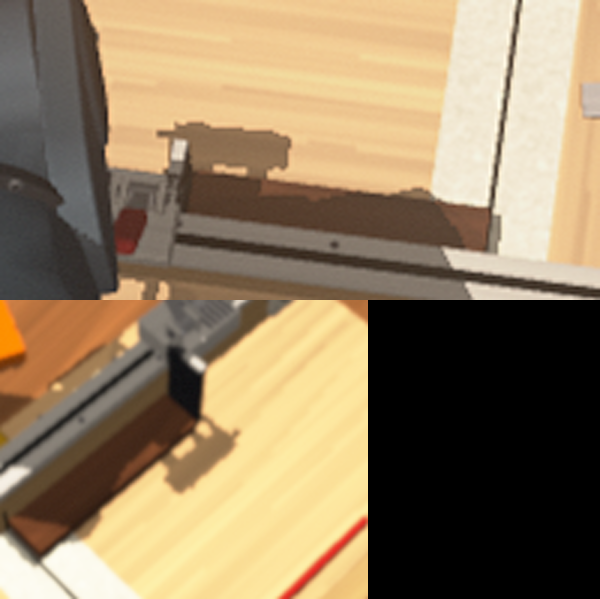

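The picture shows the sample's right end meeting the slot line at (492,212–250). Its left end touches the black plate at (188,195), and both cameras put the ends at 0.0–0.3 mm and 200 mm. Next I'll back off and go above the lever.

```bash
python3 -m creep '[[[0.6,0,0,0,0,0],[1.5,0,0,0,0,0],[1.5,0,-4,0,0,0],[1.5,0,-8,0,0,0],[1.5,0,-12,0,0,0],[1.5,0,-14.5,0,0,0],[1.5,0,-14.5,0,0,0]]]'; python3 go.py -45 221 235 0; python3 - <<'E'
from h import *
p=np.loadtxt('pose.txt')
for c in('top','scene'):
    read_camera(c)
    for l in('lever_tip','stop_push'): print(c,l,[np.round(ws(k['position'],p)[0]*1e3,1) for k in mark_of(c,l)[:1]])
E
```

```text
clock: 16.65
ee_pos: [0.5898, 0.176, 0.2436]
eef_rot: [2.344, 2.086, 0.009]
ft_force: [0.5, -0.1, 0.2]
gripper_width: 0.002
grasp_force: 0.0
now sled [ -8.6 304.7 243.6] F [ 0.5 -0.1  0.2] w 0.002 clk 16.65 q1,q6 [0.21 0.33]
shift cm [-8.36 -3.67  0.83] turn [ 0.06 -0.02  0.02]
shift cm [-8.36 -3.67  0.83] turn [  0.03   0.09 -29.98]
top lever_tip [array([-44.6, 220.1, 200. ])]
top stop_push [array([-11.9, 278. ,  95.4])]
scene lever_tip [array([-46.7, 219.2, 200.8])]
scene stop_push [array([-10.1, 277.9, 101.3])]
```

```bash
python3 -m creep '[[[-4,-1.8,0,0,0,0],[-8.3,-3.7,0.5,0,0,0],[-8.3,-3.7,1.5,0,0,0],[-8.3,-3.7,1.5,0,0,0],[-8.3,-3.7,1.5,0,0,0]]]'; python3 go.py -62 221 133 0
```

```text
clock: 17.45
ee_pos: [0.5421, 0.0976, 0.2244]
eef_rot: [-2.347, -2.088, 0.001]
ft_force: [0.1, -0.7, 0.1]
gripper_width: 0.005
grasp_force: 0.0
now sled [-46.6 221.2 224.4] F [ 0.2 -0.7  0.1] w 0.005 clk 17.45 q1,q6 [0.09 0.21]
shift cm [-0.02 -1.54  9.14] turn [-0.01 -0.    0.02]
shift cm [-0.02 -1.54  9.14] turn [ 0.000e+00 -1.000e-02 -2.998e+01]
```

```bash
python3 -m creep '[[[0,-0.2,1.5,0,0,0],[0,-0.4,3,0,0,0],[0,-0.6,4,0,0,0],[0,-0.9,5,0,0,0],[0,-1.1,6,0,0,0],[0,-1.3,7,0,0,0],[0,-1.5,7.8,0,0,0],[0,-1.5,8.5,0,0,0],[0,-1.5,9,0,0,0],[0,-1.5,9,0,0,0]]]'; python3 go.py -62 221 132 0; python3 -m creep '[[[0,0,0.1,0,0,0],[0,0,0.2,0,0,0],[0,0,0.3,0,0,0],[0,0,0.3,0,0,0]]]';  python3 go.py -62 221 132 0
```

```text
clock: 18.45
ee_pos: [0.527, 0.1, 0.1342]
eef_rot: [-2.346, -2.089, 0.001]
ft_force: [0.2, -0.1, -0.4]
gripper_width: 0.065
grasp_force: 0.0
now sled [-61.9 221.7 134.2] F [ 0.3 -0.1 -0.4] w 0.065 clk 18.45 q1,q6 [0.1  0.22]
shift cm [-0.07 -0.01  0.22] turn [-0.01  0.    0.03]
shift cm [-0.07 -0.01  0.22] turn [-0.000e+00 -1.000e-02 -2.997e+01]
clock: 18.85
ee_pos: [0.5276, 0.0994, 0.1329]
eef_rot: [2.347, 2.088, 0.002]
ft_force: [-4.2, 2.4, 12.4]
gripper_width: 0.002
grasp_force: 6.1
now sled [-61.2 221.2 132.9] F [-4.4  1.9 12.4] w 0.002 clk 18.85 q1,q6 [0.1  0.22]
shift cm [-0.02 -0.08  0.09] turn [ 0.01 -0.01  0.02]
shift cm [-0.02 -0.08  0.09] turn [ 1.000e-02  2.000e-02 -2.998e+01]
```

At 132.9 mm with 12 N the lever is on its end stop. Now I'll retreat and check everything.

```bash
python3 -m creep '[[[0,0,-2,0,0,0],[0,0,-6,0,0,0],[0,0,-11,0,0,0],[0,-3,-16,0,0,0],[0,-8,-18,0,0,0],[0,-13,-18,0,0,0],[0,-18,-18,0,0,0],[0,-22,-18,0,0,0],[0,-22,-18,0,0,0]]]'; python3 -m creep '[[[20,0,0,0,0,0],[20,0,0,0,0,0],[20,0,0,0,0,0],[20,0,0,0,0,0],[20,0,0,0,0,0],[20,0,0,0,0,0],[20,0,0,0,0,0]]]'; python3 go.py; python3 meas.py; python3 - <<'E'
from h import *
p=np.loadtxt('pose.txt')
for c in('top','scene'):
    save(c,c+'7.png')
    for l in('lever_tip','stop_push','stop_face','sample','offcut','pencil'): print(c,l,[np.round(ws(k['position'],p)[0]*1e3,1) for k in mark_of(c,l)[:3]])
a=cv2.imread('pics/top7.png')[80:310,160:510]; b=cv2.imread('pics/scene7.png')[150:350,230:430]
cv2.imwrite('pics/m7.png',np.hstack([cv2.resize(a,(420,276)),cv2.resize(b,(276,276))]) if 0 else np.vstack([cv2.resize(a,(480,315),interpolation=cv2.INTER_CUBIC),cv2.copyMakeBorder(cv2.resize(b,(280,280),interpolation=cv2.INTER_CUBIC),0,0,0,200,cv2.BORDER_CONSTANT)]))
E
```

```text
clock: 19.75
ee_pos: [0.3047, 0.1248, 0.3121]
eef_rot: [2.345, 2.09, 0.002]
ft_force: [1.9, -0.3, 0.8]
gripper_width: 0.003
grasp_force: 0.0
clock: 20.45
ee_pos: [0.332, 0.3225, 0.3116]
eef_rot: [2.348, 2.087, -0.0]
ft_force: [0.4, 0.5, 1.0]
gripper_width: 0.004
grasp_force: 0.0
now sled [-281.9  419.6  311.6] F [0.3 0.5 1. ] w 0.004 clk 20.45 q1,q6 [0.67 0.79]
top right end RGB by y rel. slot left edge [(10, 104, 73, 54), (9, 104, 73, 54), (8, 104, 73, 54), (7, 105, 74, 55), (6, 105, 74, 55), (5, 105, 74, 55), (4, 106, 74, 55), (3, 107, 75, 56), (2, 106, 74, 54), (1, 97, 69, 51), (0, 86, 65, 49), (-1, 87, 72, 58), (-2, 101, 90, 76), (-3, 114, 105, 90), (-4, 121, 111, 96), (-5, 122, 112, 96), (-6, 120, 110, 95), (-7, 121, 110, 95)]
top left end [(186, 80, 59, 43), (187, 80, 59, 43), (188, 81, 60, 44), (189, 81, 61, 45), (190, 80, 60, 44), (191, 79, 59, 43), (192, 79, 59, 43), (193, 80, 59, 43), (194, 80, 59, 44), (195, 80, 60, 44), (196, 80, 60, 44), (197, 80, 59, 44), (198, 79, 59, 44), (199, 77, 59, 43), (200, 73, 56, 42), (201, 69, 54, 41), (202, 68, 53, 40), (203, 68, 53, 39), (2
[... 1244 characters left out ...]
34. ])]
top stop_push [array([-10.4, 279. ,  98.2])]
top stop_face [array([ 19.1, 194.8,  23.3])]
top sample [array([-2.374e+02,  1.552e+02,  1.000e-01]), array([-275.9,  428.6,    0.5]), array([20.7, 99.9, 10.5])]
top offcut [array([  46.3, -142.2,   14.3])]
top pencil [array([227.2, 161.2,  14. ])]
scene lever_tip [array([-87.8, 221.7, 132.1])]
scene stop_push [array([-12.9, 278.7,  98.6])]
scene stop_face [array([ 26.6, 199.7,  21.6]), array([26.7, 99.4, 15.3])]
scene sample [array([-273.5,  429.4,   -1.8]), array([23.9, 98.2, 17.9]), array([-242.2,  152. ,    1.6])]
scene offcut [array([  50.2, -139.6,    8.9])]
scene pencil [array([226.1, 164.3,  14.1]), array([  54. , -136.1,    9.1])]
```

View pics/m7.png

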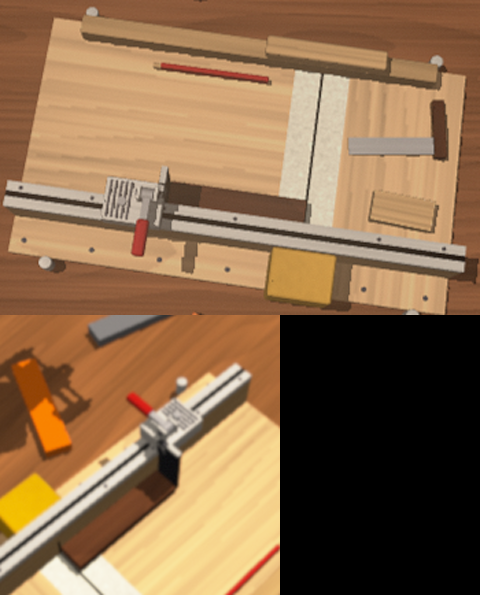

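The lever lies flat (tip at z ≈ 133 mm). The sample is against the fence with its ends at the slot edge and at the black face (about 200 mm). The offcut, square and pencil are where they started. Handing in.

```bash
python3 -c "
from station import sign_off
print(sign_off())"
```

```text
the job is handed in; nothing more can be done
None
```

The job is handed in at about 21 s: the sample is flush against the fence with its right end at the slot's left edge (within about 0.5 mm by both cameras), the stop's black face touches its left end at about 200 mm, the lever is down flat, and the offcut, square and pencil were not disturbed.

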